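# Blow off a turned flange with the two-stage air gun

### The arm

A 7-joint arm with a two-finger parallel gripper is mounted at the origin on a cart in front of the work surface, level with it; the furniture and walls round the work are solid. World frame = base frame: x ahead of the robot, y to its left, z up, the work surface at z = 0. Lengths are in mm, angles in rad, forces in N, time in s.
With the tool pointing down it reaches from about 425 to 875 mm from the base axis. Payload 4.7 kg.
Tool frame: the origin (TCP) lies at the very end of the fingers, on their centre line; the grasp point (between the pads) lies 19 mm behind it (grasp_offset is the z of the grasp point in the tool frame, in mm); z points along the fingers, y is the line along which they close (so a half turn about z gives the same grasp; the last joint's range is limited). The gripper opens to 87 mm and grips with 3 to 60 N. Pads are 19 mm wide; open, the fingers measure 117 mm over their backs; the gripper's body (75 mm by 190 mm) begins 51 mm behind the grasp point.
Start: joints at [1.157, 0.321, -0.07, 1.45, 0.023, 1.371, -0.057], TCP at [269.649, -591.452, 222.587] pointing down, gripper open.
Joint ranges: [-2.86, 2.86], [-0.3, 2.09], [-1.38, 1.24], [0.06, 2.45], [-1.56, 4.7], [0.09, 2.05], [-2.69, 2.69]. Speed limits (rad/s): [2.57, 2.57, 3.14, 3.14, 3.14, 3.14, 3.14].

### API

Orientations are given as a unit quaternion [w, x, y, z].
In Python, from rig import get_obs, read_camera, camera_info, finish_job, grasp_offset gives the robot as it stands.
- The arm moves only by the shell command python3 -m inch 'ROWS' [FORCE]. ROWS is JSON, a list of rows, each a list of 7 numbers: the shift along the tool's x, y, z in mm, then the turn, a rotation vector about the tool's x, y, z in rad, then the closure, from 0 (fully open) to 1 (shut). In form: [[x, y, z, wx, wy, wz, jaw], ...]. A call has 1 to 10 rows; each row is the pose to reach, as a shift and turn from the pose commanded when the call began, along the tool's axes at that moment; what a row does not reach only later rows make up. A row lasts 1/8 s, in which the tool goes at most 62.5 mm and 10.7 degrees, less where a joint would pass 70% of its speed; a pose out of reach is approached as far as the arm can. A call with a gripper value outside its range is refused whole. The fingers move at their own pace and stop on an object; FORCE is the grip in N (left out, the last holds). Time passes only in rows, so rows that repeat a pose let the fingers close. It gives the time, the measured TCP pose, the force, the opening and the grip force at its end, in the units of the state.
- get_obs(): the state, without advancing time (a new reading comes with each control period).
- read_camera(name): name is "scene" or "top"; returns the picture (420x560x3 uint8, red, green, blue); there is no depth.
- camera_info(name): a dict with "fx", "fy", "cx", "cy" (pixels), "rvec" (rotation vector, rad) and "tvec" (3), from world to camera coordinates, as OpenCV has them. Camera axes: x right, y down, z forward; pixel columns grow to the right and rows downward; lengths in mm; the calibration is good to about 2 mm. A picture is of the moment at which its call begins. camera_info takes no time and is no camera call.
- finish_job(): hands the job in; it is judged then, once.
The state is a dict: "clock": time; "joints": joint angles; "joint_velocities": joint speeds; "joint_torque": joint torques, N m; "tcp_pos": TCP position; "tcp_rot": TCP orientation; "wrist_force": force on the tool from outside, world axes, zero at the start; "wrist_torque": the same for the moment, N m; "grip_width": opening from 0.0 (shut) to 1.0 (fully open); "finger_force": force on a finger pad.
Only numpy, scipy, OpenCV 4.12 (cv2) and the standard library are available. Lean on these libraries where they do the work, as an engineer would, in place of code of your own. Each camera call takes 0.05 s, during which the arm holds its last target. There are 200 camera calls.

### The job

Set the turned flange flat in the round dish of the blow-off station and let go of it. Then squeeze the trigger of the gun whose long nozzle points at that dish, past its first-stage pressure point into the second stage and fully home, hold it there for two seconds and let it spring back. Leave the trigger of the other gun, the one with the stubby nozzle, alone.

Things in the scene. Friction and masses are not known exactly. Their poses are not given: they have to be found in the camera images.
- flange_center (a point): Centre, half-way up, of the loose turned metal flange, z up: a disc 64 mm across, 15 mm thick, with a round hub 36 mm across on it, 35 mm high in all, 0.34 kg, disc down. Grip the hub, whose sides run from 2.5 mm below to 17.5 mm above this point. A sleeve and a V-block are other pieces, not wanted.
- dish (a point): Centre of the inner floor, 11 mm over the bench, of the blow-off station's round aluminium dish: 90 mm inside, rim 9 mm above the floor. It is fixed to a dark base plate 8 mm thick with the long-nozzle gun; z up, x along the gun, away from it. The bent nozzle ends 65 mm short of this point (x = -65 mm), 55 mm above it.
- squeeze_point (a point): Middle of the pinch on the long-nozzle gun, 85 mm over the bench; x along the gun to the dish, y towards the trigger, z up. The fixed tube's bare side is at y = -17 mm; the 16 mm tall steel lever's outer face at y = +29 free, +23 at the pressure point, +17 fully home. Fingers from above, closing along y. Free for 75 mm below, 55 mm beside and 20 mm ahead in x.
- second_stage (a joint): Second-stage travel of the long-nozzle gun's trigger, rad: 0 when free and all through the first stage (6 mm at the squeeze point, 2 to 4 N), up to 0.12 fully home (6 mm more; starts at 8 N, 12 N when home). A spring returns it.
- stub_lever (a joint): First-stage travel, rad, 0 free to 0.10, of the trigger of the other gun: same build and height, but a short conical brass nozzle, no dish, on its own small base plate beside the station. To be left alone.
Things that resemble listed ones, but are neither listed nor needed, are in the scene too. Leave any blue or orange look-alike of the part that bears flange_center alone.

How it is judged (in metres and radians):
On the way, in this order (a step that is already met when the one before it is completed fails the run):
1. the flange lies flat in the dish, let go (z of flange_center in the frame of dish below 0.023 m and x of flange_center in the frame of dish between -0.02 and 0.02 m and y of flange_center in the frame of dish between -0.02 and 0.02 m and angle between flange_center's own z axis and vertical below 0.12 rad and contact force between the fingers and flange below 0.2 N), for 0.2 s.
2. the trigger is held in its second stage, home or nearly so, for a second (value of joint second_stage above 0.085 rad), for 1 s.
At the end, for the whole second after the job is handed in: The flange lies flat (0.12 rad) on the dish floor, its centre within 20 mm of the dish centre along the station x and y; with it there the trigger was held beyond 0.085 rad of second-stage travel for a second, and it has sprung back below 0.015 rad (z of flange_center in the frame of dish below 0.023 m and x of flange_center in the frame of dish between -0.02 and 0.02 m and y of flange_center in the frame of dish between -0.02 and 0.02 m and angle between flange_center's own z axis and vertical below 0.12 rad and value of joint second_stage below 0.015 rad); the robot touches nothing.
It fails at once if the stubby gun's trigger is squeezed (value of joint stub_lever above 0.05 rad).
It also fails if it takes over 54 s, if anything falls off the work surface, if the arm or the gripper's body presses on something with over 40 N, if the wrist force passes 120 N, or if a joint passes its speed limit or range.

## Working session

There is one attempt and no reset: what is moved stays moved. The work goes in short steps, Python scripts to look and compute and a shell command to move; the robot and the scene stay as the last step left them, time stands still between calls to the robot, and variables do not carry over. Pictures are saved under pics/ and viewed, at most 12 in all, crops included, and the job is handed in when it is done.

```bash
mkdir -p pics; ls
python3 - <<'E'
from rig import *
import cv2
print(get_obs(), grasp_offset)
for n in("scene","top"):
    cv2.imwrite(f"pics/{n}0.png",read_camera(n)[:,:,::-1]); print(n,camera_info(n))
E
```

```text
pics
{'clock': 0.0, 'joints': array([ 1.15707639,  0.32180942, -0.07007828,  1.45168179,  0.02258324,
        1.37078493, -0.05687837]), 'joint_velocities': array([-6.55210113e-04,  4.36646987e-05,  8.93253934e-04, -7.28133379e-04,
       -6.30697480e-04,  1.11774725e-03, -2.41675541e-04]), 'joint_torque': array([-4.98085483e-04, -4.91291392e+01, -4.04096385e-01, -3.12528384e+01,
       -6.39036368e-02,  4.38928034e-02,  1.81639948e-04]), 'tcp_pos': array([ 269.40404392, -590.93335783,  221.46686475]), 'tcp_rot': array([-9.16946321e-04,  9.77203378e-01,  2.12303224e-01, -2.42180348e-04]), 'wrist_force': array([ 0.06108619, -0.54356827, -0.93029256]), 'wrist_torque': array([-0.0462709 , -0.0341879 ,  0.03941196]), 'finger_force': 0.0, 'grip_width': 0.9973272575959011} -18.700000000000003
scene {'fx': 382.41474818734304, 'fy': 382.41474818734304, 'cx': 287.0126977508516, 'cy': 207.7536189364146, 'rvec': array([ 0.89870698, -2.38399177,  1.22473191]), 'tvec': array([351.15476579, 296.69203615, 682.04994776])}
top {'fx': 411.84299225408387, 'fy': 411.84299225408387, 'cx': 275.73744942698255, 'cy': 211.3243377236472, 'rvec': array([ 2.1720659 , -2.1228212 ,  0.15442359]), 'tvec': array([ -89.32313584,  535.44373919, 1142.58874679])}
```

View pics/top0.png

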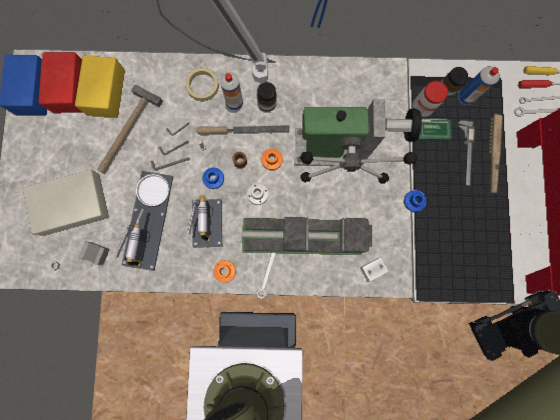

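View pics/scene0.png

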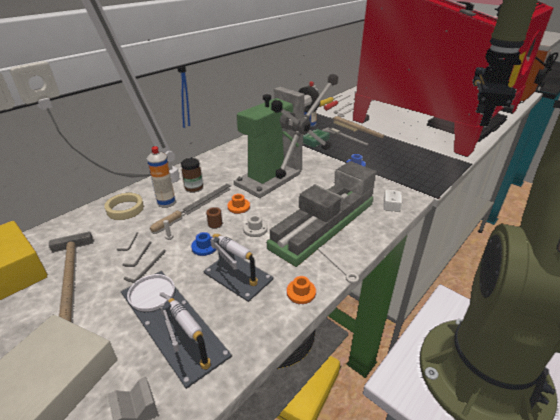

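The top view shows the bare flange at (257,194), the dish at (153,190), the long gun near (135,240) on its dark plate, and the stubby gun at (204,215). The machine vise lies to the right, at (243-370, 235). I'll look at enlarged crops next.

```bash
cat > h.py <<'E'
import cv2, numpy as np
from rig import *
def ray(n,u,v,z):
    c=camera_info(n);R=cv2.Rodrigues(c["rvec"])[0];o=-R.T@c["tvec"]
    d=R.T@np.array([(u-c["cx"])/c["fx"],(v-c["cy"])/c["fy"],1]);return o+d*(z-o[2])/d[2]
def tri(u1,v1,u2,v2): # top, scene
    A=[];b=[]
    for n,u,v in(("top",u1,v1),("scene",u2,v2)):
        c=camera_info(n);P=np.c_[cv2.Rodrigues(c["rvec"])[0],c["tvec"]]
        x=(u-c["cx"])/c["fx"];y=(v-c["cy"])/c["fy"]
        for r in(x*P[2]-P[0],y*P[2]-P[1]):A.append(r[:3]);b.append(-r[3])
    return np.linalg.lstsq(np.array(A),np.array(b),rcond=None)[0]
def proj(n,p):
    c=camera_info(n);return cv2.projectPoints(np.array(p,float).reshape(-1,3),c["rvec"],c["tvec"],np.array([[c["fx"],0,c["cx"]],[0,c["fy"],c["cy"]],[0,0,1]]),None)[0].reshape(-1,2)
E
python3 - <<'E'
from h import *
t=cv2.imread("pics/top0.png");s=cv2.imread("pics/scene0.png")
a=cv2.resize(t[165:275,115:275],None,fx=5,fy=5,interpolation=cv2.INTER_CUBIC);cv2.imwrite("pics/t1.png",a)
a=cv2.resize(s[205:385,110:310],None,fx=3.3,fy=3.3,interpolation=cv2.INTER_CUBIC);cv2.imwrite("pics/s1.png",a)
# dark plate and dish masks, top
hsv=cv2.cvtColor(t,cv2.COLOR_BGR2HSV)
roi=np.zeros(t.shape[:2],np.uint8);roi[165:280,115:235]=255
m=((hsv[...,2]<95)*roi).astype(np.uint8)
for c in cv2.findContours(m,0,2)[0]:
    if cv2.contourArea(c)>300:
        b=cv2.boxPoints(cv2.minAreaRect(c));print("plate",cv2.minAreaRect(c),[ray("top",*p,8)[:2].round(0) for p in b])
roi[:]=0;roi[165:212,130:176]=255
for th in(165,185):
  m=cv2.bitwise_and(((hsv[...,2]>th)&(hsv[...,1]<40)).astype(np.uint8)*255,roi)
  c=max(cv2.findContours(m,0,2)[0],key=cv2.contourArea);e=cv2.fitEllipse(cv2.convexHull(c));print("dish",e,ray("top",*e[0],20))
roi[:]=0;roi[180:208,244:270]=255
for th in(165,185,205):
  m=cv2.bitwise_and(((hsv[...,2]>th)&(hsv[...,1]<40)).astype(np.uint8)*255,roi)
  c=max(cv2.findContours(m,0,2)[0],key=cv2.contourArea);e=cv2.fitEllipse(cv2.convexHull(c));print("fl",e,ray("top",*e[0],15))
E
```

```text
plate ((144.82691955566406, 227.36537170410156), (35.104793548583984, 80.79984283447266), 11.309932708740234) [array([379., 370.]), array([613., 341.]), array([595., 238.]), array([362., 269.])]
dish ((146.52365112304688, 184.34161376953125), (34.689857482910156, 48.13426208496094), 132.84095764160156) [611.31302328 304.3951429   20.        ]
dish ((153.02780151367188, 190.2820281982422), (28.43863868713379, 31.7092342376709), 39.808868408203125) [594.01314666 284.14461906  20.        ]Traceback (most recent call last):
  File "<stdin>", line 19, in <module>
cv2.error: OpenCV(4.12.0) /io/opencv/modules/imgproc/src/shapedescr.cpp:361: error: (-201:Incorrect size of input array) There should be at least 5 points to fit the ellipse in function 'fitEllipseNoDirect'
```

View pics/t1.png

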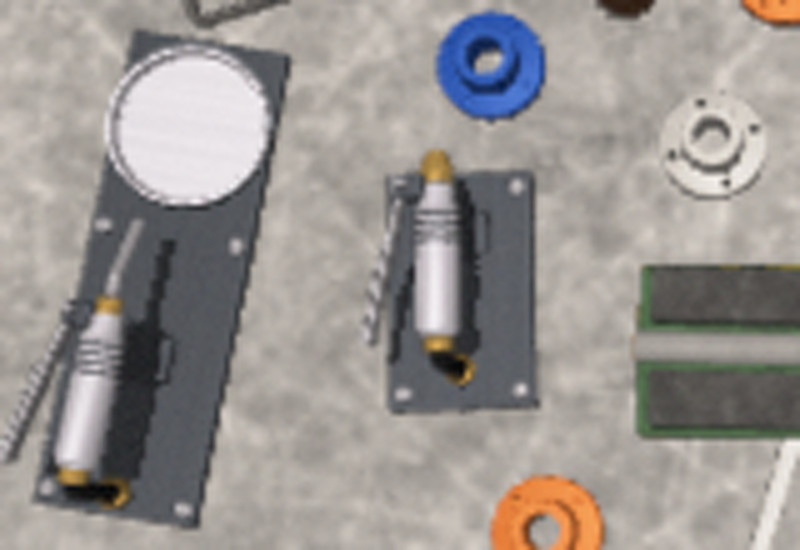

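View pics/s1.png

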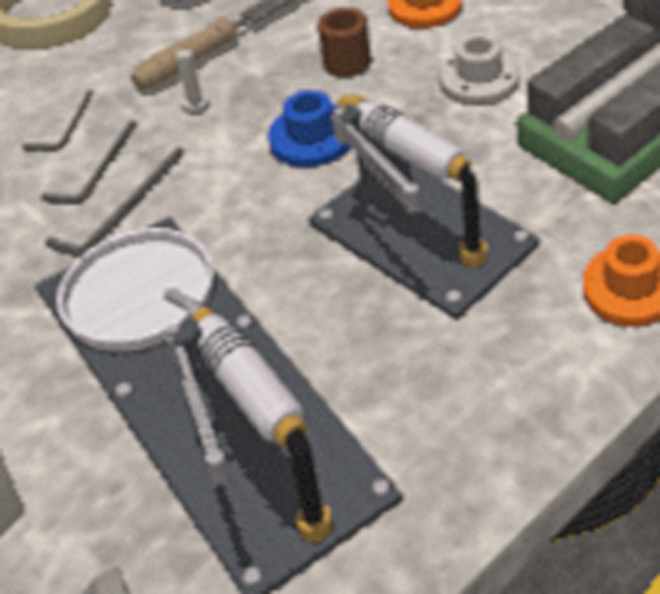

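Crops: the flange hub top is at t1 (712,137). The dish rim is centred at t1 (189,125) and s1 (138,287). The long gun's tube runs from t1 (110,304) to (75,478), and its lever is on the left with a free end at t1 (10,458) and s1 (215,458). The nozzle tip is at t1 (138,224).

Run:
```python
from h import *
T=lambda x,y:((x+.5)/5-.5+115,(y+.5)/5-.5+165)
S=lambda x,y:((x+.5)/3.3-.5+110,(y+.5)/3.3-.5+205)
c=[ray("top",*T(*p),8)[:2] for p in((290,57),(197,525),(135,32),(35,500))]
for a,b in((0,1),(2,3),(1,3)): d=c[a]-c[b];print("edge",np.degrees(np.arctan2(d[1],d[0])),np.linalg.norm(d))
P={"ring":((110,304),(204,315)),"tail":((75,478),(290,428)),"end":((10,458),(215,458)),"hinge":((78,312),(187,333)),"noz":((138,224),(168,292)),"dish":((189,125),(138,287)),"hub":((712,137),(479,45))}
W={}
for k,(t,s) in P.items():W[k]=tri(*T(*t),*S(*s));print(k,W[k].round(1),"err",(proj("top",W[k])[0]-T(*t)).round(1))
d=ray("top",*T(189,125),20);f=ray("top",*T(713,146),15);f2=ray("scene",*S(479,45),35);f3=ray("top",*T(712,137),35)
print("dish",d,ray("scene",*S(138,287),20),"fl",f,f2,f3)
v=W["ring"]-W["tail"];th=np.arctan2(v[1],v[0]);print("gun",np.degrees(th),np.linalg.norm(v))
for q in(th,np.radians(np.degrees(np.arctan2(*(c[0]-c[1])[::-1])))):
  X=np.array([np.cos(q),np.sin(q),0]);Y=np.array([-X[1],X[0],0])
  for k in W:print(k,((W[k]-d)@X).round(1),((W[k]-d)@Y).round(1),W[k][2].round(0))
```

```text
edge -7.7020546941089965 279.36721600768993
edge -7.897694325461323 280.4466357536752
edge -97.33388304782552 95.12463346491234
ring [483.1 302.4  88. ] err [-0.2 -0.2]
tail [389.2 315.9  86. ] err [-0.4 -0.5]
end [400.  351.7  88.8] err [-0.7 -0.8]
hinge [477.4 317.7  91.5] err [0. 0.]
noz [530.9 297.5  66.9] err [-0.3 -0.3]
dish [597.2 287.9  14.6] err [-0. -0.]
hub [593.7 -20.9  36.1] err [-0.2 -0.3]
dish [596.00385907 286.1168435   20.        ] [592.24820574 290.01298672  20.        ] fl [591.54844626 -21.27650474  15.        ] [595.62764252 -21.43832992  35.        ] [593.10033912 -21.49727925  35.        ]
gun -8.167300814116585 94.95633418247826
ring -114.0 0.1 88.0
tail -209.0 0.1 86.0
end -203.4 37.1 89.0
hinge -121.9 14.4 91.0
noz -66.0 2.0 67.0
dish 0.9 1.9 15.0
hub 41.3 -304.3 36.0
ring -114.0 1.0 88.0
tail -208.9 1.7 86.0
end -203.1 38.8 89.0
hinge -121.7 15.4 91.0
noz -66.0 2.5 67.0
dish 0.9 1.9 15.0
hub 38.9 -304.6 36.0
```

Measurements check out: the nozzle tip is at x=-66 and z=67, and the tube axis lies on the dish axis. I'll move toward the flange and turn to align with the gun.

```bash
python3 -m inch '[[43,-34,0,0,0,0.07,0.3],[86,-68,0,0,0,0.14,0.3],[129,-102,0,0,0,0.21,0.3],[172,-136,0,0,0,0.28,0.3],[216,-170,0,0,0,0.35,0.3],[259,-204,0,0,0,0.42,0.3],[302,-238,0,0,0,0.49,0.3],[345,-272,0,0,0,0.567,0.3],[345,-272,0,0,0,0.567,0.3]]' 30
cat >> h.py <<'E'
def go(x,y,z):
    from scipy.spatial.transform import Rotation as Ro
    o=get_obs();R=Ro.from_quat(np.roll(o["tcp_rot"],-1)).as_matrix()
    print("t",o["clock"],"tcp",o["tcp_pos"].round(1),"tool shift",(R.T@(np.array([x,y,z])-o["tcp_pos"])).round(1),"yaw",np.degrees(np.arctan2(R[1,0],R[0,0])).round(2),"tilt",R[:2,2].round(4),"j",o["joints"].round(2),"F",o["wrist_force"].round(1),o["grip_width"],o["finger_force"])
E
python3 -c "
from h import *
go(593.5,-21.4,80)"
```

```text
clock: 1.23
tcp_pos: [472.7, -195.3, 222.5]
tcp_rot: [-0.001, 0.998, -0.065, 0.0]
wrist_force: [-0.3, -0.2, 0.1]
grip_width: 0.699
finger_force: 0.0
t 1.225 tcp [ 472.7 -195.3  222.5] tool shift [  97.2 -187.9  142.8] yaw -7.46 tilt [0.0005 0.0017] j [ 0.7   0.04 -0.37  1.78  0.01  1.32 -1.37] F [-0.3 -0.2  0.1] 0.6992490358117093 0.0
```

```bash
python3 -m inch '[[24,-47,0,0,0,0,0.3],[49,-94,20,0,0,0,0.3],[73,-141,50,0,0,0,0.3],[97,-188,100,0,0,0,0.3],[97,-188,143,0,0,0,0.3],[97,-188,143,0,0,0,0.3],[97,-188,143,0,0,0,0.3]]'
python3 - <<'E'
from h import *
go(593.5,-21.4,18)
t=read_camera("top");s=read_camera("scene")
a=cv2.resize(t[165:225,225:290],(400,369),interpolation=cv2.INTER_CUBIC);b=cv2.resize(s[190:250,220:285],(400,369),interpolation=cv2.INTER_CUBIC)
cv2.imwrite("pics/a2.png",np.hstack([a,b])[:,:,::-1])
E
```

```text
clock: 2.1
tcp_pos: [593.5, -29.8, 80.9]
tcp_rot: [0.0, 0.998, -0.07, 0.001]
wrist_force: [-0.2, -0.4, 0.6]
grip_width: 0.701
finger_force: 0.0
t 2.1 tcp [593.5 -29.8  80.9] tool shift [-1.3 -8.4 62.9] yaw -8.08 tilt [ 0.0013 -0.001 ] j [ 0.42  0.35 -0.5   1.74  0.19  1.09 -1.85] F [-0.2 -0.4  0.6] 0.7006763535155707 0.0
```

View pics/a2.png

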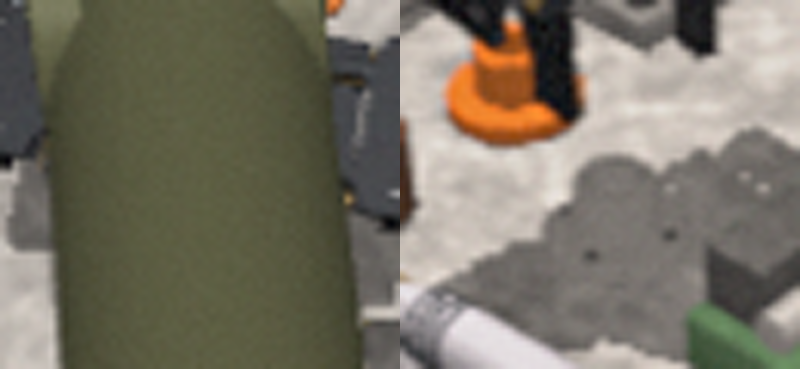

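The arm hides most of this view. The flange is in the hand's shadow at about (620,240) in the right panel, and nothing has moved. I'll let the arm settle first.

```bash
python3 -m inch '[[0,0,0,0,0,0,0.3],[0,0,0,0,0,0,0.3]]'; python3 -c "
from h import *
go(593.5,-21.4,18)"
```

```text
clock: 2.45
tcp_pos: [593.4, -28.6, 80.8]
tcp_rot: [0.0, 0.998, -0.07, 0.001]
wrist_force: [0.2, -0.0, 0.3]
grip_width: 0.698
finger_force: 0.0
t 2.45 tcp [593.4 -28.6  80.8] tool shift [-1.1 -7.2 62.8] yaw -8.01 tilt [ 0.0019 -0.0007] j [ 0.42  0.35 -0.5   1.74  0.19  1.09 -1.85] F [ 0.2 -0.   0.3] 0.698290445201283 0.0
```

```bash
python3 -m inch '[[-1,-7,10,0,0,0,0.3],[-1,-7,30,0,0,0,0.3],[-1,-7,50,0,0,0,0.3],[-1,-7,58,0,0,0,0.3],[-1,-7,62,0,0,0,0.3],[-1,-7,62,0,0,0,0.3],[-1,-7,62,0,0,0,0.3]]'; python3 -c "
from h import *
go(593.5,-21.4,18)"
```

```text
clock: 3.32
tcp_pos: [593.4, -21.1, 18.2]
tcp_rot: [0.0, 0.998, -0.07, 0.001]
wrist_force: [-0.7, 0.0, 0.7]
grip_width: 0.695
finger_force: 0.0
t 3.325 tcp [593.4 -21.1  18.2] tool shift [0.1 0.3 0.2] yaw -7.98 tilt [ 0.0012 -0.0002] j [ 0.39  0.43 -0.48  1.79  0.23  0.98 -1.9 ] F [-0.7  0.   0.7] 0.6952218869523875 0.0
```

```bash
python3 -m inch '[[0,0,0,0,0,0,0.8],[0,0,0,0,0,0,0.8],[0,0,0,0,0,0,0.8],[0,0,0,0,0,0,0.8],[0,0,0,0,0,0,0.8],[0,0,-40,0,0,0,0.8],[0,0,-80,0,0,0,0.8],[0,0,-120,0,0,0,0.8],[0,0,-120,0,0,0,0.8],[0,0,-120,0,0,0,0.8]]' 30; python3 -c "
from h import *
go(596,287,140)"
```

```text
clock: 4.58
tcp_pos: [591.4, -21.4, 135.6]
tcp_rot: [0.0, 0.998, -0.07, -0.002]
wrist_force: [-0.4, 0.1, -4.3]
grip_width: 0.404
finger_force: 29.9
t 4.575 tcp [591.4 -21.4 135.6] tool shift [ -38.3 -306.    -4.5] yaw -7.99 tilt [-0.0033 -0.0003] j [ 0.43  0.3  -0.51  1.69  0.16  1.19 -1.84] F [-0.4  0.1 -4.3] 0.4043213888775883 29.944471487007043
```

```bash
python3 -m inch '[[-5,-38,0,0,0,0,0.8],[-10,-76,0,0,0,0,0.8],[-14,-115,0,0,0,0,0.8],[-19,-153,0,0,0,0,0.8],[-24,-191,0,0,0,0,0.8],[-29,-230,0,0,0,0,0.8],[-33,-268,0,0,0,0,0.8],[-38,-305,0,0,0,0,0.8],[-38,-305,0,0,0,0,0.8],[-38,-305,0,0,0,0,0.8]]' 30; python3 -c "
from h import *
go(596,287,30)"
```

```text
clock: 5.82
tcp_pos: [596.5, 285.1, 134.9]
tcp_rot: [0.001, 0.998, -0.069, -0.002]
wrist_force: [-0.2, -1.1, -4.4]
grip_width: 0.405
finger_force: 29.9
t 5.825 tcp [596.5 285.1 134.9] tool shift [ -0.4  -2.1 104.8] yaw -7.96 tilt [-0.0037 -0.0026] j [-0.03  0.47 -0.61  1.51  0.28  1.26 -2.39] F [-0.2 -1.1 -4.4] 0.4053446932922051 29.945628882957294
```

```bash
python3 -m inch '[[0,-2,25,0,0,0,0.8],[0,-2,50,0,0,0,0.8],[0,-2,75,0,0,0,0.8],[0,-2,92,0,0,0,0.8],[0,-2,92,0,0,0,0.8],[0,-2,92,0,0,0,0.8]]' 30
python3 - <<'E'
from h import *
go(596,287,30)
s=read_camera("scene")
cv2.imwrite("pics/s3.png",cv2.resize(s[215:395,80:300],None,fx=3.3,fy=3.3,interpolation=cv2.INTER_CUBIC)[:,:,::-1])
E
```

```text
clock: 6.58
tcp_pos: [598.5, 288.3, 46.4]
tcp_rot: [-0.0, 0.998, -0.07, 0.001]
wrist_force: [0.4, -0.2, -3.6]
grip_width: 0.406
finger_force: 29.9
t 6.575 tcp [598.5 288.3  46.4] tool shift [-2.3  1.7 16.4] yaw -8.0 tilt [0.0013 0.0005] j [-0.05  0.55 -0.58  1.58  0.33  1.11 -2.42] F [ 0.4 -0.2 -3.6] 0.40550962971980153 29.94662974163475
```

View pics/s3.png

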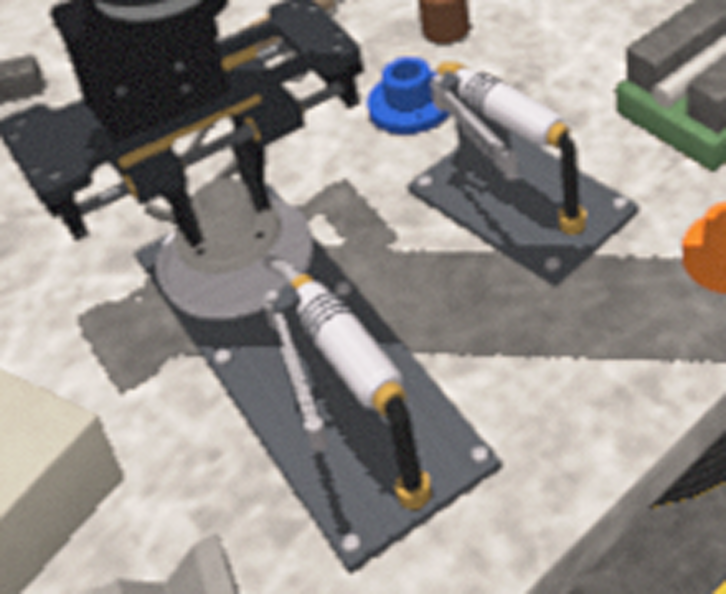

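The picture shows the flange centred over the dish at about (235,230), clear of the nozzle tip at (280,268). I'll lower it and release.

```bash
python3 -m inch '[[-2,1,6,0,0,0,0.8],[-2,1,12,0,0,0,0.8],[-2,1,16,0,0,0,0.8],[-2,1,17,0,0,0,0.8],[-2,1,17,0,0,0,0.8],[-2,1,17,0,0,0,0.8]]' 30; python3 -c "
from h import *
go(596,287,30)"
```

```text
clock: 7.38
tcp_pos: [595.8, 287.6, 28.8]
tcp_rot: [0.0, 0.998, -0.07, 0.0]
wrist_force: [-1.8, -1.3, -0.0]
grip_width: 0.402
finger_force: 30.0
t 7.375 tcp [595.8 287.6  28.8] tool shift [ 0.3  0.5 -1.2] yaw -7.98 tilt [ 0.0003 -0.    ] j [-0.05  0.57 -0.58  1.6   0.34  1.08 -2.43] F [-1.8 -1.3 -0. ] 0.4017930923933541 29.983759300147312
```

```bash
python3 -m inch '[[0,0,0,0,0,0,0.3],[0,0,0,0,0,0,0.3],[0,0,0,0,0,0,0.3],[0,0,0,0,0,0,0.3],[0,0,-10,0,0,0,0.3],[0,0,-50,0,0,0,0.3],[0,0,-100,0,0,0,0.15],[0,0,-140,0,0,0,0.15],[0,0,-140,0,0,0,0.15],[0,0,-140,0,0,0,0.15]]'
python3 - <<'E'
from h import *
go(418.4,317,130)
s=read_camera("scene");t=read_camera("top")
a=cv2.resize(s[215:395,90:270],(540,540),interpolation=cv2.INTER_CUBIC)
cv2.imwrite("pics/s4.png",a[:,:,::-1]);cv2.imwrite("pics/t4.png",t[:,:,::-1]);cv2.imwrite("pics/s4f.png",s[:,:,::-1])
E
```

```text
clock: 8.62
tcp_pos: [595.4, 287.4, 168.4]
tcp_rot: [0.0, 0.998, -0.07, -0.0]
wrist_force: [0.5, 0.3, -0.4]
grip_width: 0.848
finger_force: 0.0
t 8.625 tcp [595.4 287.4 168.4] tool shift [-179.4   -4.8   38.4] yaw -7.97 tilt [-0.0001 -0.0005] j [-0.02  0.44 -0.62  1.47  0.26  1.31 -2.38] F [ 0.5  0.3 -0.4] 0.8475241575963758 0.0
```

View pics/s4.png

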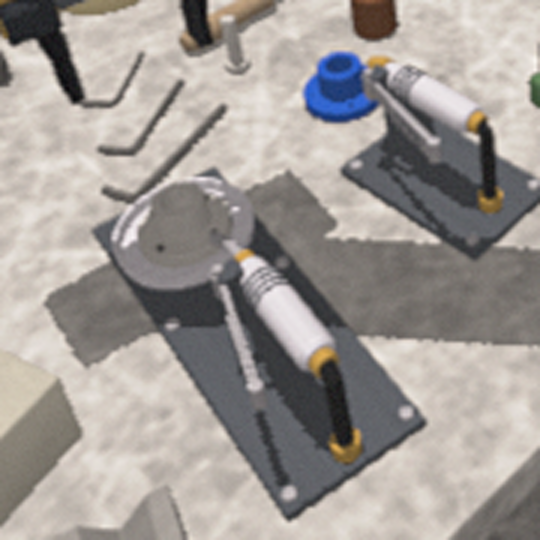

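The flange lies flat in the dish at about (190,225). Next, a brightness profile across the gun at the pinch station to get its y offset.

Run:
```python
from h import *
q=np.radians(-8);X=np.array([np.cos(q),np.sin(q)]);Y=np.array([-X[1],X[0]]);d=np.array([596,287.])
t=cv2.imread("pics/top0.png",0).astype(np.float32)
ys=np.arange(-24,48,3)
for z in(86,93):
  for x in(-150,-165,-180,-195):
    p=proj("top",[[*(d+x*X+y*Y),z] for y in ys]).astype(np.float32)
    print(z,x,[f"{y}:{int(v)}" for y,v in zip(ys,cv2.remap(t,p[:,0].reshape(1,-1).copy(),p[:,1].reshape(1,-1).copy(),1)[0])])
```

```text
86 -150 ['-24:35', '-21:33', '-18:35', '-15:42', '-12:77', '-9:114', '-6:135', '-3:148', '0:181', '3:183', '6:160', '9:135', '12:102', '15:92', '18:108', '21:103', '24:96', '27:147', '30:151', '33:158', '36:162', '39:159', '42:163', '45:168']
86 -165 ['-24:43', '-21:45', '-18:44', '-15:57', '-12:100', '-9:141', '-6:169', '-3:193', '0:215', '3:224', '6:212', '9:189', '12:140', '15:93', '18:106', '21:141', '24:102', '27:85', '30:131', '33:160', '36:168', '39:174', '42:171', '45:169']
86 -180 ['-24:43', '-21:44', '-18:46', '-15:62', '-12:102', '-9:137', '-6:165', '-3:189', '0:214', '3:228', '6:219', '9:191', '12:137', '15:84', '18:116', '21:166', '24:155', '27:119', '30:94', '33:141', '36:150', '39:151', '42:162', '45:163']
86 -195 ['-24:45', '-21:42', '-18:46', '-15:59', '-12:95', '-9:135', '-6:161', '-3:185', '0:214', '3:232', '6:225', '9:196', '12:148', '15:89', '18:113', '21:151', '24:173', '27:168', '30:121', '33:89', '36:127', '39:145', '42:157', '45:171']
93 -150 ['-24:34', '-21:35', '-18:40', '-15:68', '-12:106', '-9:133', '-6:141', '-3:183', '0:190', '3:163', '6:138', '9:108', '12:91', '15:105', '18:103', '21:96', '24:141', '27:151', '30:158', '33:163', '36:158', '39:163', '42:169', '45:166']
93 -165 ['-24:44', '-21:44', '-18:53', '-15:91', '-12:135', '-9:164', '-6:188', '-3:212', '0:224', '3:216', '6:193', '9:150', '12:98', '15:103', '18:136', '21:106', '24:80', '27:126', '30:159', '33:166', '36:175', '39:171', '42:169', '45:167']
93 -180 ['-24:44', '-21:46', '-18:54', '-15:95', '-12:131', '-9:161', '-6:183', '-3:210', '0:227', '3:222', '6:196', '9:146', '12:89', '15:109', '18:167', '21:158', '24:126', '27:91', '30:133', '33:153', '36:149', '39:161', '42:163', '45:165']
93 -195 ['-24:42', '-21:45', '-18:52', '-15:85', '-12:127', '-9:157', '-6:181', '-3:209', '0:229', '3:227', '6:201', '9:160', '12:88', '15:107', '18:146', '21:172', '24:169', '27:130', '30:89', '33:120', '36:146', '39:159', '42:170', '45:168']
```

Run:
```python
from h import *
q=np.radians(-8);X=np.array([np.cos(q),np.sin(q)]);Y=np.array([-X[1],X[0]]);d=np.array([596,287.])
out=[]
for n,(u,v) in(("top",(108,222)),("scene",(148,290))):
  t=cv2.imread(f"pics/{n}0.png");a=cv2.resize(t[v:v+44 if n=="top" else v+75,u:u+40 if n=="top" else u+65],(400,440) if n=="top" else (390,440),interpolation=cv2.INTER_CUBIC)
  k=10 if n=="top" else 6
  ky=440/(44 if n=="top" else 75)
  for x in(-165,-180,-195):
    for y,c in((-13,(0,0,255)),(13,(0,0,255)),(20,(0,255,0)),(30,(255,0,0))):
      p=proj(n,[*(d+x*X+y*Y),88])[0];cv2.circle(a,(int((p[0]+.5-u)*k),int((p[1]+.5-v)*ky)),3,c,-1)
  out.append(a)
cv2.imwrite("pics/m5.png",np.hstack(out))
```

```text
(no output)
```

View pics/m5.png

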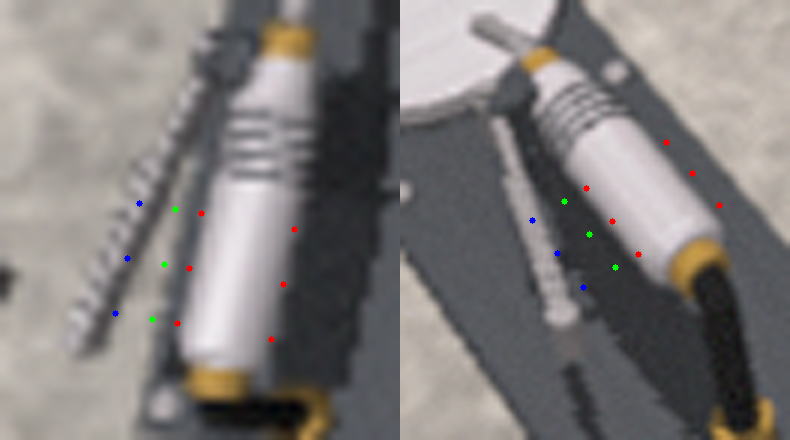

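In m5, the lever at x=-180 spans y≈30 to 36 and the tube spans about ±13 in dish axes. That puts the pinch centre near (-175,+4), and I'll go above it.

```bash
python3 -m inch '[[-40,-1,0,0,0,0,0.15],[-80,-2,0,0,0,0,0.15],[-120,-3,0,0,0,0,0.15],[-160,-4,0,0,0,0,0.15],[-175,-4,0,0,0,0,0.15],[-175,-4,30,0,0,0,0.15],[-175,-4,48,0,0,0,0.15],[-175,-4,48,0,0,0,0.15],[-175,-4,48,0,0,0,0.15]]' 25
python3 - <<'E'
from h import *
go(423,315.5,66)
s=read_camera("scene")
cv2.imwrite("pics/s6.png",cv2.resize(s[200:380,90:270],(540,540),interpolation=cv2.INTER_CUBIC)[:,:,::-1])
E
```

```text
clock: 9.85
tcp_pos: [423.6, 316.0, 120.9]
tcp_rot: [-0.0, 0.998, -0.07, 0.0]
wrist_force: [0.5, 0.3, -0.3]
grip_width: 0.85
finger_force: 0.0
t 9.85 tcp [423.6 316.  120.9] tool shift [-0.5  0.6 54.9] yaw -8.01 tilt [0.     0.0006] j [-0.04  0.2  -0.72  1.86  0.15  1.13 -2.52] F [ 0.5  0.3 -0.3] 0.8495459170502878 0.0
```

View pics/s6.png

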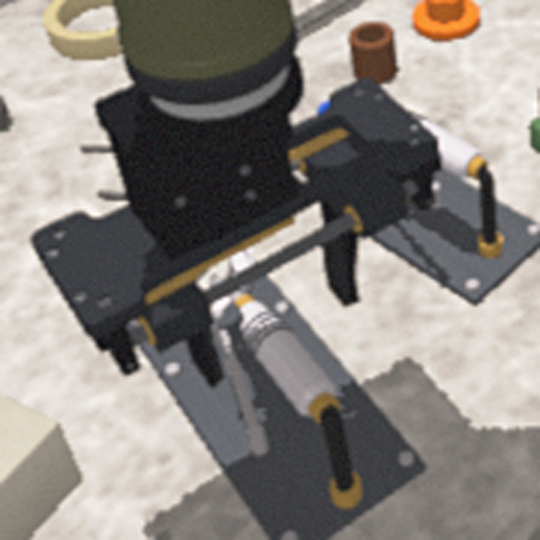

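The fingers straddle the lever (left tip at (213,380)) and the tube (right tip at (345,300)). I'll descend.

```bash
python3 -m inch '[[0,0,15,0,0,0,0.15],[0,0,30,0,0,0,0.15],[0,0,45,0,0,0,0.15],[0,0,55,0,0,0,0.15],[0,0,55,0,0,0,0.15],[0,0,55,0,0,0,0.15]]'; python3 -c "
from h import *
go(423,315.5,66)"
```

```text
clock: 10.65
tcp_pos: [423.1, 316.1, 65.8]
tcp_rot: [-0.0, 0.998, -0.069, 0.0]
wrist_force: [0.3, -0.2, 1.0]
grip_width: 0.848
finger_force: 0.0
t 10.65 tcp [423.1 316.1  65.8] tool shift [-0.1  0.6 -0.2] yaw -7.97 tilt [0.0004 0.0003] j [-0.06  0.27 -0.7   1.91  0.2   1.03 -2.56] F [ 0.3 -0.2  1. ] 0.847909375248937 0.0
```

```bash
python3 -m inch '[[0,0,0,0,0,0,0.42],[0,0,0,0,0,0,0.42],[0,0,0,0,0,0,0.42],[0,0,0,0,0,0,0.42]]' 20; python3 -m inch '[[0,0,0,0,0,0,0.5],[0,0,0,0,0,0,0.5],[0,0,0,0,0,0,0.5]]'
```

```text
clock: 11.15
tcp_pos: [422.7, 316.9, 65.9]
tcp_rot: [-0.001, 0.998, -0.069, 0.0]
wrist_force: [-0.8, 2.8, 1.0]
grip_width: 0.593
finger_force: 1.6
clock: 11.52
tcp_pos: [422.7, 318.6, 66.0]
tcp_rot: [-0.002, 0.998, -0.069, 0.0]
wrist_force: [-1.3, 8.3, -0.9]
grip_width: 0.508
finger_force: 3.7
```

```bash
python3 -m inch '[[0,0,0,0,0,0,0.56],[0,0,0,0,0,0,0.62],[0,0,0,0,0,0,0.7],[0,0,0,0,0,0,0.7],[0,0,0,0,0,0,0.7]]' 25;  python3 -c "
from h import *
go(423,315.5,66)"
```

```text
clock: 12.15
tcp_pos: [421.9, 317.4, 65.9]
tcp_rot: [-0.001, 0.998, -0.068, -0.0]
wrist_force: [-3.4, 4.1, 3.0]
grip_width: 0.372
finger_force: 25.0
t 12.15 tcp [421.9 317.4  65.9] tool shift [ 1.3  1.7 -0.1] yaw -7.84 tilt [-0.0006  0.0016] j [-0.06  0.27 -0.71  1.91  0.2   1.03 -2.56] F [-3.4  4.1  3. ] 0.37235344058354164 24.99151440555579
```

The jaws stopped at about 33 mm with 25 N on the pads, against 34 mm expected when home. I'll hold it for over 2 s.

```bash
R='see rows'; python3 -m inch '[[0,0,0,0,0,0,0.7],[0,0,0,0,0,0,0.7],[0,0,0,0,0,0,0.7],[0,0,0,0,0,0,0.7],[0,0,0,0,0,0,0.7],[0,0,0,0,0,0,0.7],[0,0,0,0,0,0,0.7],[0,0,0,0,0,0,0.7],[0,0,0,0,0,0,0.7],[0,0,0,0,0,0,0.7]]' 32
python3 - <<'E'
from h import *
s=read_camera("scene")
cv2.imwrite("pics/s7.png",cv2.resize(s[240:380,120:260],(560,560),interpolation=cv2.INTER_CUBIC)[:,:,::-1])
E
python3 -m inch '[[0,0,0,0,0,0,0.7],[0,0,0,0,0,0,0.7],[0,0,0,0,0,0,0.7],[0,0,0,0,0,0,0.7],[0,0,0,0,0,0,0.7],[0,0,0,0,0,0,0.7],[0,0,0,0,0,0,0.7],[0,0,0,0,0,0,0.7],[0,0,0,0,0,0,0.7]]'
```

```text
clock: 13.4
tcp_pos: [421.9, 317.3, 65.9]
tcp_rot: [-0.001, 0.998, -0.068, -0.0]
wrist_force: [-4.2, 3.6, 3.3]
grip_width: 0.369
finger_force: 32.0
clock: 14.58
tcp_pos: [421.9, 317.3, 65.9]
tcp_rot: [-0.001, 0.998, -0.068, -0.0]
wrist_force: [-3.3, 3.8, 2.5]
grip_width: 0.365
finger_force: 32.0
```

View pics/s7.png

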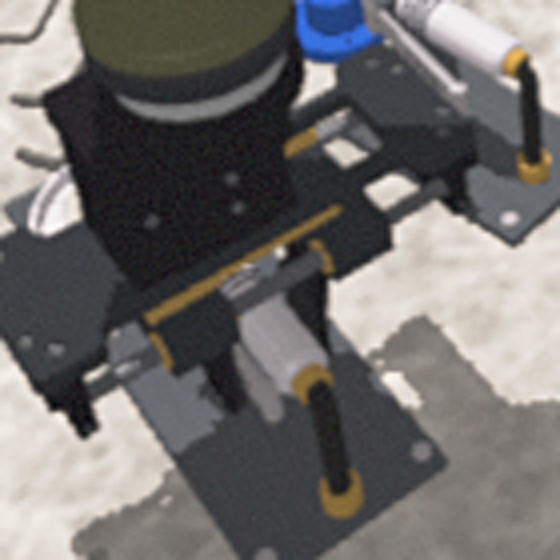

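The picture shows the lever (about (260,380)) pinched against the tube and the stubby gun untouched. I'll release and lift.

```bash
python3 -m inch '[[0,0,0,0,0,0,0.4],[0,0,0,0,0,0,0.15],[0,0,0,0,0,0,0.15],[0,0,0,0,0,0,0.15],[0,0,0,0,0,0,0.15],[0,0,-30,0,0,0,0.15],[0,0,-70,0,0,0,0.15],[0,0,-110,0,0,0,0.15],[0,0,-150,0,0,0,0.15],[0,0,-150,0,0,0,0.15]]'; python3 -m inch '[[30,50,0,0,0,0,0.15],[30,100,0,0,0,0,0.15],[30,150,0,0,0,0,0.15],[30,200,0,0,0,0,0.15],[30,250,0,0,0,0,0.15],[30,250,0,0,0,0,0.15],[30,250,0,0,0,0,0.15]]';python3 - <<'E'
from h import *
s=read_camera("scene");t=read_camera("top")
a=cv2.resize(s[205:385,90:270],(400,400));b=cv2.resize(t[170:280,110:220],(400,400))
cv2.imwrite("pics/s8.png",np.hstack([a,b])[:,:,::-1])
E
```

```text
clock: 15.82
tcp_pos: [424.6, 315.8, 218.4]
tcp_rot: [-0.001, 0.998, -0.07, 0.002]
wrist_force: [0.6, 0.3, -0.8]
grip_width: 0.845
finger_force: 0.0
clock: 16.7
tcp_pos: [417.3, 64.0, 214.7]
tcp_rot: [0.0, 0.998, -0.07, -0.001]
wrist_force: [0.2, 0.6, -0.4]
grip_width: 0.846
finger_force: 0.0
```

View pics/s8.png

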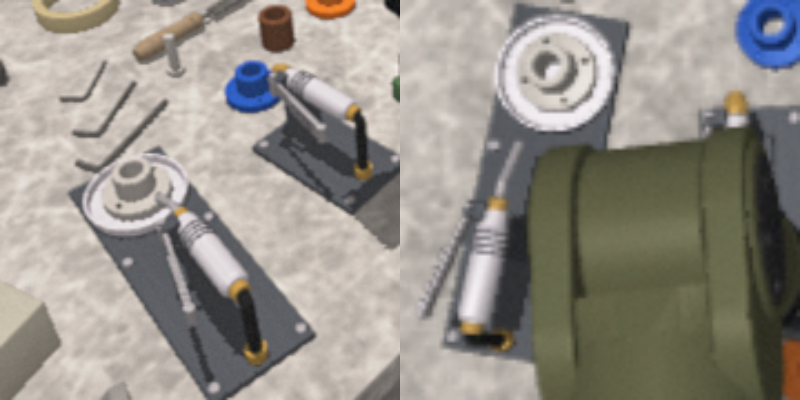

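The flange sits centred and flat in the dish at (555,75) in the right panel. The lever has sprung back and the arm is clear of everything, so I'm handing the job in.

```bash
python3 -c "
from rig import *
print(finish_job())"
```

```text
the job is handed in; nothing more can be done
None
```

Job handed in at about 17 s: the flange is flat and centred in the dish, the long-nozzle trigger was squeezed to its stop, held for over 2 s and sprang back, and the stubby gun was not touched; no verdict was returned, and I judged the stop from the jaw width and grip force because the joint can't be read directly.

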